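# Clear the stop block and punch-mark the panel under the bench lamp

### The job

Someone left a notched wooden stop block round the rod of the marking punch, under its knob, so the punch cannot travel. Draw the block out, lay it gently flat in the open wooden tray with its lug upward and let go of it; then reach in under the bar lamp and press the punch's knob steadily, without ramming it, all the way down to its stop, hold it there for a moment and let it spring back up. Do not push against the lamp, and leave everything else on the bench where it is.

Things in the scene. Friction and masses are not known exactly. Their poses are not given: they have to be found in the camera images.
- jig: Fixed marking jig (place and yaw vary). Origin on the bench under the punch's axis, z up, x away from the robot at yaw 0. Plywood base 18 thick (x -110..150, y -140..140); on it a light wooden panel, top at z 36 (x -135..90, y -50..50), runs under an aluminium bridge: two legs and a plate x -50..50, y -70..70, its top at z 100. The punch's rod goes down through the plate's middle.
- punch (a joint): Travel of the spring punch in m: 0 = up (at rest), 0.020 = fully down at its stop, the knob on the bridge plate. Vertical; the spring pushes up with about 4.5 N at the top, 12.5 N at the stop. With the stop block under the knob it moves only 4 mm.
- knob_top (a point): Centre of the flat top of the punch's steel knob (diameter 34, 16 high) on a rod of diameter 10; moves with the punch. At rest it is 136 above the bench and the knob's underside is 20 above the bridge plate.
- lamp: Bar lamp fixed to the jig; origin and axes as jig. Grey bar x 0..60, y -110..110, underside 238, top 262 above the bench: about 100 over the knob, front edge above the knob's centre. A gripper pointing straight down does not fit between; one leaning back to the robot 30 to 45 degrees, from the jig's -x side, does. Post, diameter 14, at x 130, y 110.
- block: Stop block, brown wood, 16 thick, 115 long, flat on the bridge plate. Origin at its underside in the notch, on the punch's axis; x towards the notch's open end: two prongs (x -12..30, y 8..25 and -25..-8; notch 16 wide), web x -35..-12, 50 wide, tail x -85..-35, 22 wide, bearing an upright lug. It comes out along its own -x; 50 mm clears the knob. 50 to 105 g.
- lug (a point): Centre of the top of the block's lug, which is 25 (x) by 22 (y), from 16 to 46 above the block's underside; at block x -62.5.
- block_mid (a point): Middle of the block: block x -27.5, y 0, 8 above its underside.
- tray: Open wooden tray fixed to the bench, outside 230 (x) by 180 (y) by 45 high, walls 6; left or right of the jig. Origin at the centre of its underside.
- tray_in (a point): Centre of the tray's inner floor (6 above the bench), axes as the tray's.
- sander: Bystander: blue electric palm sander with black dust box, 100 wide, 210 long (x -50..160), 127 high. Origin under the middle of its 100 square foot.
- tape: Bystander: black tape measure, 70 by 40 by 55 high. Origin under its centre.
- screwdriver: Bystander: screwdriver with a red handle lying on the bench, 220 long, under 40 high. Origin under its middle.
- jar: Bystander: small jar, diameter 48, 65 high, standing on the jig's base board. Origin under its centre.
- offcut: Bystander: small light strip of wood 22 by 75 by 12, lying on the panel in front of the bridge. Origin under its centre.
- bottle: Bystander: closed bottle, diameter 70, 170 high, beside the jig. Origin under its centre.
- hammer: Bystander: hammer lying on the bench at the robot's right. Origin under its middle.
There are look-alikes about, which are no part of the job. There is more than one size of the block; the job needs the smallest.

How it is judged (in metres and radians):
On the way, in this order (a step that is already met when the one before it is completed fails the run):
1. the stop block lies flat in the tray, lug up, at rest and let go (x of block_mid in the frame of tray_in between -0.095 and 0.095 m and y of block_mid in the frame of tray_in between -0.07 and 0.07 m and z of block_mid in the frame of tray_in below 0.016 m and angle between block's own z axis and vertical below 0.15 rad and linear speed of block below 0.02 m/s and contact force between the fingers and block below 0.2 N), for 0.2 s.
2. the punch is held fully down at its stop (value of joint punch above 0.0182 m), for 0.3 s.
At the end, for the whole second after the job is handed in: Block flat in the tray (within 9 degrees, lug up, underside within 8 mm of its floor, middle within 95 mm along x and 70 mm along y of its centre), at rest, released; after that the punch was held at its stop (within 1.8 mm) for 0.3 s and is back up (within 3 mm) (all of step 1 and value of joint punch below 0.003 m); the robot touches nothing.
It fails at once if a bystander (sander, tape measure, screwdriver, jar, offcut, bottle or hammer) is pushed more than 30 mm (distance of any of sander, tape, screwdriver, jar, offcut, bottle, hammer from where it was at the start of the episode above 0.03 m).
It fails at once if the robot or the block pushes against the lamp with more than 12 N (contact force between any of the arm, the fingers, block and lamp above 12 N).
It fails at once if the punch is rammed: the robot presses on it with more than 60 N (contact force between any of the arm, the fingers and punch above 60 N).
It fails at once if the block is thrown or dropped into the tray (moves faster than 0.8 m/s below the tray's rim) (x of block_mid in the frame of tray_in between -0.11 and 0.11 m and y of block_mid in the frame of tray_in between -0.085 and 0.085 m and z of block_mid in the frame of tray_in below 0.04 m and linear speed of block above 0.8 m/s).
It also fails if it takes over 58 s, if anything falls off the work surface, if the arm or the gripper's body presses on something with over 40 N, if the wrist force passes 120 N, or if a joint passes its speed limit or range.

### The arm

A 7-joint arm with a two-finger parallel gripper is mounted at the origin on the work surface. World frame = base frame: x ahead of the robot, y to its left, z up, the work surface at z = 0. Lengths are in m, angles in degrees, forces in N, time in s.
With the tool pointing down it reaches from about 0.35 to 0.775 m from the base axis. Payload 3.1 kg.
Tool frame: the origin (TCP) lies on the centre line of the jaws, within the pads' length; the fingertips stand 17 mm ahead of it and the grasp point (between the pads) lies 2 mm behind it (robot.tip_reach is the distance from the TCP to the fingertips, in m); z points along the fingers, y is the line along which they close (so a half turn about z gives the same grasp; the last joint's range is limited). The gripper opens to 85 mm and grips with 20 to 120 N. Pads are 22 mm wide; open, the fingers measure 114 mm over their backs; the gripper's body (76 mm by 85 mm) begins 54 mm behind the grasp point. The pads swing forward as they close: fully open they stand 13 mm farther back than shut.
Start: joints at [-66.102, 17.813, 0.802, 86.603, -0.252, 75.585, -1.558], TCP at [0.244, 0.493, 0.248] pointing down, gripper open.
Joint ranges: [-154.91, 154.91], [-16.99, 109.72], [-72.82, 74.43], [7.12, 147.25], [-82.49, 262.49], [11.32, 116.49], [-174.64, 174.64]. Speed limits (degrees/s): [159.86, 159.86, 180, 180, 180, 180, 180].

### API

Orientations are given as [roll, pitch, yaw] about the fixed x, y, z axes, in that order (R = Rz(yaw) Ry(pitch) Rx(roll)).
In Python, from station import robot, fingers, vision, workorder, recognise gives the robot as it stands. Calls block until the motion is done:
- robot.move_to(position, orientation): joint-space move of the TCP to a pose.
- robot.line_to(position, orientation=None, velocity=0.15, f_stop=None): straight line of the TCP; orientation=None keeps the orientation; velocity is the mean speed in m/s. With f_stop (N) it stops when the force on the tool has changed by that much, and returns True; else False.
- robot.move_j(angles): joint-space move.
- fingers.gripper_to(opening, force=None): opening from 0.0 (shut) to 1.0 (fully open); force is the grip in N (None keeps the last); returns when the fingers have stopped.
- robot.pause(seconds).
- robot.inverse_kinematics(position, orientation): joint angles nearest the present ones, or None.
- vision.grab_frame(name): name is "scene" or "top" or "wrist"; returns the picture (420x560x3 uint8, red, green, blue); there is no depth.
- vision.calibration(name): a dict with "mtx" (3x3 intrinsics, pixels), "extrinsics" (4x4, takes a point from world to camera coordinates); the wrist camera has in their place "T_tool_cam" (4x4, takes a point from camera to tool coordinates, whose origin is the TCP and whose axes are the flange's). Camera axes: x right, y up, looking along -z (the intrinsics and any distortion apply to the point x, -y, -z); pixel columns grow to the right and rows downward; lengths in m; the calibration is good to about 2 mm. A picture is of the moment at which its call begins: read the wrist's pose just before it. calibration takes no time and is no camera call.
A pose or a line that the arm cannot do raises robot.PlanningError and nothing moves.
- workorder.close_job(): hands the job in; it is judged then, once.
Trained networks look in the newest picture that a camera, given by its name, has taken for a name from the list of things; names that differ only in an ending like _2 or _b are one class to them, and where a whole thing is asked for, a point or a joint stands for the part that bears it (a point fixed in the world has none). Each returns a list of dicts, best first, with "p" (0 to 1); they miss things now and then, are a little off and sometimes report something else, mostly with a low value. They report only what shows in the picture. A call takes as long as a camera call. They do not tell look-alikes from the thing itself.
- recognise(label, camera): "rect" ([centre column, centre row, width, height] in pixels, round what is visible of it).
Readings, each from a call of its own:
- robot.current_time_s(): time.
- robot.current_joint_positions(): joint angles.
- robot.current_dq(): joint speeds.
- robot.current_joint_torque(): joint torques, N m.
- robot.current_tool_pos(): TCP position.
- robot.current_eef_rot(): TCP orientation.
- robot.current_contact_force(): force on the tool from outside, world axes, zero at the start.
- robot.current_torque(): the same for the moment, N m.
- robot.current_finger_gap(): opening from 0.0 (shut) to 1.0 (fully open).
- robot.current_gripper_force(): force on a finger pad.
Only numpy, scipy, OpenCV 4.12 (cv2) and the standard library are available. Lean on these libraries where they do the work, as an engineer would, in place of code of your own. Each camera call takes 0.05 s, during which the arm holds its last target. There are 200 camera calls.

## Working session

There is one attempt and no reset: what is moved stays moved. The work goes in short steps, each a Python script; the robot and the scene stay as the last script left them, time stands still between calls to the robot, and variables do not carry over. Pictures are saved under pics/ and viewed, at most 10 in all, crops included, and the job is handed in when it is done.

```bash
mkdir -p pics; cat > h.py <<'E'
from station import robot, fingers, vision, workorder, recognise
import numpy as np, cv2
from scipy.spatial.transform import Rotation as R
def ray(name,uv,pose=None):
    c=vision.calibration(name); K=np.array(c["mtx"])
    d=np.linalg.inv(K)@np.array([uv[0],uv[1],1.]); d=np.array([d[0],-d[1],-d[2]])
    if name=="wrist":
        T=np.eye(4);T[:3,:3]=R.from_euler('xyz',pose[1],degrees=True).as_matrix();T[:3,3]=pose[0]
        M=T@np.array(c["T_tool_cam"])
    else: M=np.linalg.inv(np.array(c["extrinsics"]))
    return M[:3,3],M[:3,:3]@d
def at(name,uv,z,pose=None):
    o,d=ray(name,uv,pose); return o+d*(z-o[2])/d[2]
def proj(name,p,pose=None):
    c=vision.calibration(name);K=np.array(c["mtx"])
    if name=="wrist":
        T=np.eye(4);T[:3,:3]=R.from_euler('xyz',pose[1],degrees=True).as_matrix();T[:3,3]=pose[0]
        E=np.linalg.inv(T@np.array(c["T_tool_cam"]))
    else: E=np.array(c["extrinsics"])
    q=(E@np.r_[p,1])[:3]; q=K@np.array([q[0],-q[1],-q[2]]); return q[:2]/q[2]
def save(im,n): cv2.imwrite('pics/'+n,im[:,:,::-1])
E
python3 - <<'E'
from h import *
print(vision.calibration("top").keys())
for n in("scene","top"):
    im=vision.grab_frame(n); save(im,n+'1.png')
    for l in("jig","knob_top","lamp","block","lug","tray","bottle","jar","offcut","tape","sander"):
        print(n,l,[(round(d["p"],2),np.round(d["rect"]).astype(int).tolist()) for d in recognise(l,n)][:4])
print(robot.current_time_s())
E
```

```text
dict_keys(['mtx', 'extrinsics'])
scene jig [(0.76, [225, 242, 112, 117])]
scene knob_top [(0.65, [235, 242, 13, 8]), (0.59, [203, 240, 68, 113])]
scene lamp [(0.76, [202, 241, 62, 114])]
scene block [(0.88, [351, 339, 64, 45]), (0.83, [245, 246, 33, 22]), (0.59, [332, 216, 34, 49]), (0.28, [227, 243, 113, 118])]
scene lug [(0.85, [245, 248, 34, 20]), (0.79, [329, 214, 34, 50]), (0.56, [353, 341, 59, 45])]
scene tray [(0.69, [294, 138, 70, 52]), (0.2, [196, 350, 32, 30])]
scene bottle [(0.62, [197, 351, 32, 34]), (0.52, [295, 139, 66, 50])]
scene jar [(0.81, [240, 285, 16, 25])]
scene offcut [(0.58, [267, 251, 9, 22])]
scene tape [(0.73, [243, 286, 17, 26]), (0.66, [324, 284, 27, 19])]
scene sander [(0.94, [264, 392, 86, 44]), (0.59, [236, 242, 14, 12])]
top jig [(0.73, [233, 154, 107, 126]), (0.46, [235, 195, 24, 7])]
top knob_top [(0.47, [229, 117, 92, 61]), (0.47, [452, 233, 37, 99])]
top lamp [(0.82, [230, 118, 96, 60])]
top block [(0.8, [228, 168, 29, 41]), (0.68, [277, 272, 60, 41]), (0.57, [135, 280, 51, 58])]
top lug [(0.75, [230, 170, 27, 44]), (0.68, [277, 275, 58, 45]), (0.59, [135, 284, 50, 59])]
top tray [(0.9, [383, 236, 70, 84])]
top bottle [(0.86, [137, 127, 36, 40]), (0.58, [450, 234, 38, 93])]
top jar [(0.53, [194, 172, 17, 18])]
top offcut [(0.53, [234, 197, 25, 14]), (0.48, [230, 165, 26, 43])]
top tape [(0.84, [193, 256, 22, 28])]
top sander []
1.2
```

View pics/top1.png

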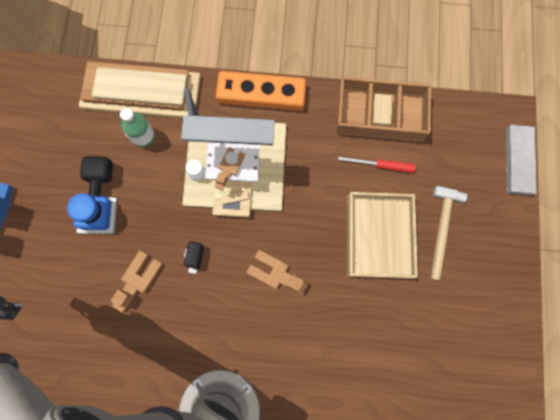

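View pics/scene1.png

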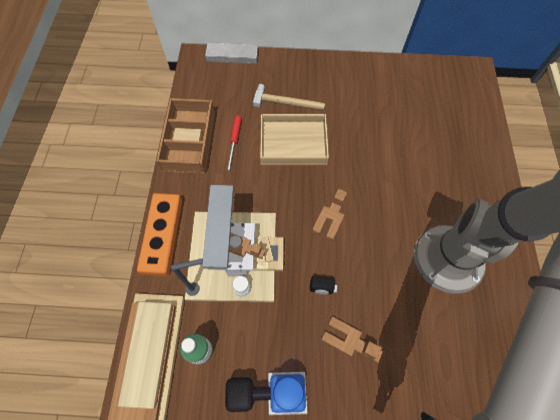

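The candidates in the top view are the block on the jig (228,168) and two loose ones at (277,272) and (135,280). The one in the jig, under the knob, fits the description and looks smallest. I'll confirm it with a crop while computing rough positions.

```bash
python3 - <<'E'
from h import *
t=cv2.imread('pics/top1.png')[100:220,170:300]; s=cv2.imread('pics/scene1.png')[180:310,180:300]
t=cv2.resize(t,(400,369),interpolation=cv2.INTER_CUBIC); s=cv2.resize(s,(341,369),interpolation=cv2.INTER_CUBIC)
cv2.imwrite('pics/crop1.png',np.hstack([t,s]))
f=lambda a:np.round(a,3).tolist()
print("base corners",[f(at("top",u,.018)) for u in((183,206),(283,211),(287,124))])
print("tray rim",[f(at("top",u,.045)) for u in((349,193),(415,194),(416,278),(348,277))])
print("knob t",f(at("top",(232,157),.136)),"s",f(at("scene",(235,241),.136)))
print("bench blocks",f(at("top",(277,272),.01)),f(at("top",(135,280),.01)), f(at("top",(137,127),.1)))
c=vision.calibration("wrist");print(c)
E
```

```text
base corners [[0.533, 0.163, 0.018], [0.545, -0.119, 0.018], [0.806, -0.108, 0.018]]
tray rim [[0.607, -0.298, 0.045], [0.622, -0.481, 0.045], [0.39, -0.49, 0.045], [0.376, -0.308, 0.045]]
knob t [0.653, 0.028, 0.136] s [0.649, 0.033, 0.136]
bench blocks [0.374, -0.118, 0.01] [0.316, 0.268, 0.01] [0.725, 0.301, 0.1]
{'mtx': array([[298.67991936,   0.        , 281.80337174],
       [  0.        , 298.67991936, 207.01610361],
       [  0.        ,   0.        ,   1.        ]]), 'T_tool_cam': array([[ 2.97157899e-04,  9.62797419e-01,  2.70224059e-01,
         6.84421123e-02],
       [ 9.99999927e-01, -2.21628431e-04, -3.10019011e-04,
        -1.05777316e-04],
       [-2.38596169e-04,  2.70224132e-01, -9.62797415e-01,
        -1.25483009e-01],
       [ 0.00000000e+00,  0.00000000e+00,  0.00000000e+00,
         1.00000000e+00]])}
```

View pics/crop1.png

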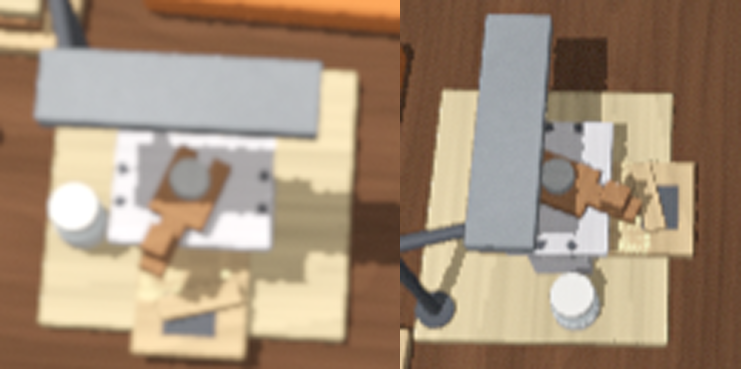

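The crop shows the steel knob with the brown notched block round its rod; its tail and lug point toward the robot and slightly left. This is the smallest block. I'll move the wrist camera in for a closer look.

```bash
python3 - <<'E'
from h import *
k=np.array([.651,.030]); l=at("top",(222,178),.146)[:2]; print(l)
a=np.degrees(np.arctan2(*(k-l)[::-1])); print("block yaw",a)
d=np.array([np.cos(np.radians(a)),np.sin(np.radians(a))])
# tool z down, tool x = -d
o=[180,0,a+180 if a<0 else a-180]; print(o)
v=k-d*.10
p=[v[0],v[1],.29]
q=robot.current_tool_pos(); robot.line_to([q[0],q[1],.36],velocity=.2)
print(robot.inverse_kinematics(p,o))
robot.move_to(p,o)
pose=(robot.current_tool_pos(),robot.current_eef_rot()); print(pose)
im=vision.grab_frame("wrist"); save(im,'w1.png')
for l in("knob_top","lug","block"): print(l,[(round(x["p"],2),np.round(x["rect"]).tolist()) for x in recognise(l,"wrist")][:3])
print(proj("wrist",[*k,.136],pose),robot.current_time_s(),robot.current_joint_positions())
E
```

```text
[0.59051016 0.04632567]
block yaw -15.10375871693429
[180, 0, np.float64(164.8962412830657)]
[-27.57977329  18.61507996  27.38065496  81.76391713  -8.53230528
  81.67623127  74.70373289]
(array([0.55434371, 0.05782734, 0.28987334]), array([ 1.79951290e+02, -2.97448581e-02,  1.65048685e+02]))
knob_top [(0.8, [281.0, 286.0, 32.0, 36.0])]
lug [(0.75, [281.0, 253.0, 51.0, 101.0]), (0.74, [92.0, 69.0, 167.0, 73.0]), (0.55, [406.0, 5.0, 24.0, 4.0])]
block [(0.79, [280.0, 255.0, 44.0, 105.0]), (0.46, [406.0, 2.0, 27.0, 4.0])]
[279.82248202 289.92150209] 4.0583 [-27.63884192  18.6157366   27.32786593  81.75036339  -8.53611703
  81.67475059  74.69820642]
```

View pics/w1.png

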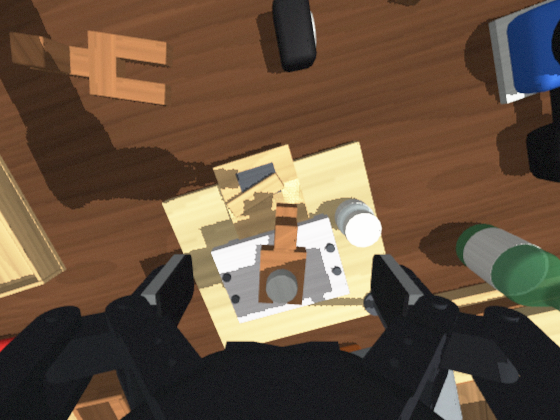

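The wrist view shows the knob at (281,286) and the block above it, with its tail running up to about (287,205). The lug needs an enlarged crop.

```bash
python3 - <<'E'
import cv2
s=cv2.imread('pics/w1.png')[190:320,200:370]
cv2.imwrite('pics/crop2.png',cv2.resize(s,None,fx=4.6,fy=4.6,interpolation=cv2.INTER_CUBIC))
E
```

```text
(no output)
```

View pics/crop2.png

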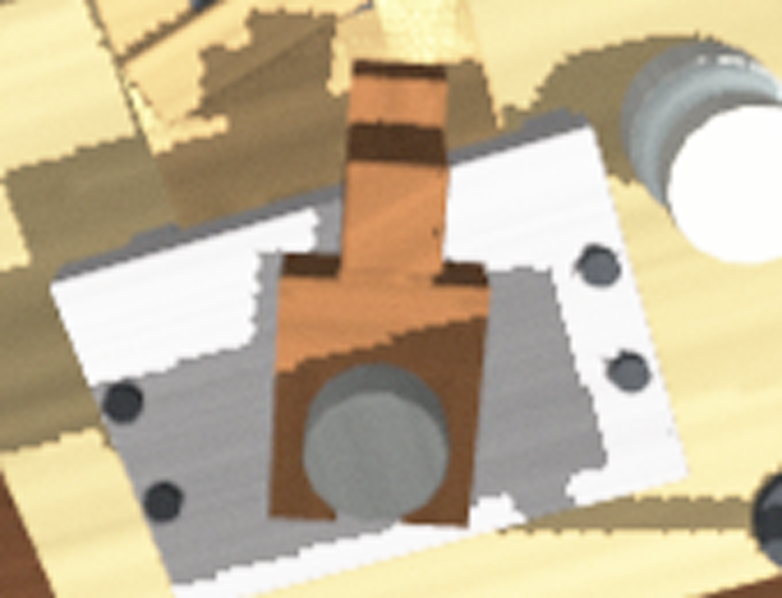

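```bash
python3 - <<'E'
from h import *
pose=(np.array([0.55434371,0.05782734,0.28987334]),np.array([179.95129,-.0297,165.048685]))
g=lambda x,y,z:at("wrist",(200+x/4.6,190+y/4.6),z,pose)[:2]
M=[(281,276,-35,-25,.116),(490,288,-35,25,.116),(268,518,30,-25,.116),(468,525,30,25,.116),(352,75,-85,-11,.116),(445,80,-85,11,.116),(346,163,-75,-11,.146),(443,166,-75,11,.146)]
W=np.array([g(a,b,z) for a,b,_,_,z in M]);B=np.array([[x,y] for _,_,x,y,_ in M])/1000
wc,bc=W.mean(0),B.mean(0);H=(B-bc).T@(W-wc)
th=np.arctan2(H[0,1]-H[1,0],H[0,0]+H[1,1]);Rm=np.array([[np.cos(th),-np.sin(th)],[np.sin(th),np.cos(th)]])
t=wc-Rm@bc;print("yaw",np.degrees(th),"org",t,"\n",np.round((W-(B@Rm.T+t))*1000,1))
print("lug",Rm@[-.0625,0]+t,"knob",g(375,455,.136))
c=np.array([g(52,287,.1),g(590,128,.1),g(687,475,.1)]);print("plate corners",c,"yaw",np.degrees(np.arctan2(*-(c[0]-c[1])[::1])) )
E
```

```text
yaw -18.226520628682977 org [0.65122544 0.03198096] 
 [[ 0.2  0.6]
 [ 0.2 -0. ]
 [ 0.2 -0.2]
 [-0.7 -0.1]
 [ 0.1  0.7]
 [-0.2 -0.1]
 [ 0.7  0.3]
 [-0.4 -1.3]]
lug [0.59186123 0.05152937] knob [0.65030793 0.03203737]
plate corners [[ 0.60497671 -0.03907877]
 [ 0.59896323  0.0993487 ]
 [ 0.69773703  0.10315484]] yaw -2.4874455251633307
```

The block pose fits to about 1 mm: yaw −18.2° and lug at (0.592, 0.052). I'll grasp and draw it out.

```bash
cat >> h.py <<'E'
def ori(blockyaw,lean): return [180,lean,(blockyaw+180+180)%360-180]
def zax(o): return R.from_euler('xyz',o,degrees=True).as_matrix()[:,2]
E
python3 - <<'E'
from h import *
o=ori(-18.2,15); z=zax(o); print(z)
lug=np.array([.5919,.0515,.134]); p=lug+.002*z
d=np.array([np.cos(np.radians(-18.2)),np.sin(np.radians(-18.2)),0])
fingers.gripper_to(.6)
robot.move_to(p-.11*z,o)
print(robot.line_to(p,velocity=.12,f_stop=8), robot.current_tool_pos()-p)
fingers.gripper_to(0,force=45)
print("gap",robot.current_finger_gap(),robot.current_gripper_force(),robot.current_contact_force())
print(robot.line_to(p-.075*d,velocity=.1,f_stop=25), robot.current_contact_force())
q=robot.current_tool_pos(); print(q-p)
robot.line_to(q+[0,0,.06],velocity=.15)
print("gap",robot.current_finger_gap(),robot.current_contact_force(),robot.current_time_s())
save(vision.grab_frame("wrist"),'w2.png')
t=[.499-.035*d[0],-.394-.035*d[1]]
for b in(-18.2,-40,3.5): print(b,robot.inverse_kinematics([*t,.06],ori(b,15)))
E
```

```text
[ 0.24587086 -0.08083823 -0.96592583]
False [7.56257206e-04 4.67870742e-05 9.39047282e-04]
gap 0.24892992138875442 44.39172581549201 [-1.21859863  0.7142262   3.67207714]
False [-4.07549618  0.90297621  6.98570269]
[-0.07174043  0.02424056  0.00032484]
gap 0.25238960304386016 [-1.75194962  0.28617873 -1.92892062] 7.8667
-18.2 [  7.77443876  32.41306322  45.2620462  106.95133855 -44.88328615
  43.69150635 149.25369283]
-40 [ -0.43205956  34.17138814  51.81536449 108.19863797 -43.40274488
  40.99996279 124.01635782]
3.5 [ 16.50103454  32.295822    37.85213615 103.53789558 -43.15831048
  48.55523882 170.71089436]
```

View pics/w2.png

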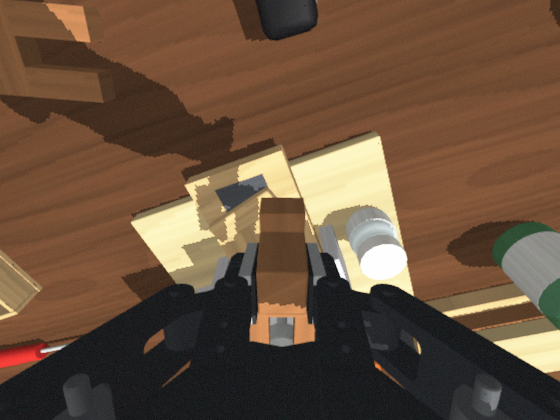

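The block is held by its lug at (282,250) and is clear of the knob. Next I'll take it to the tray.

```bash
python3 - <<'E'
from h import *
o=ori(-18.2,15); d=np.array([np.cos(np.radians(-18.2)),np.sin(np.radians(-18.2))])
t=np.array([.499,-.394])-.035*d
robot.move_to([*t,.18],o)
robot.line_to([*t,.065],velocity=.12)
print(robot.line_to([*t,.034],velocity=.03,f_stop=4),robot.current_tool_pos(),robot.current_contact_force())
fingers.gripper_to(.6); robot.pause(.2)
p=robot.current_tool_pos(); z=zax(o)
robot.line_to(p-.13*z,velocity=.15)
robot.pause(.1)
save(vision.grab_frame("wrist"),'w3.png'); 
im=vision.grab_frame("top"); print([(round(x["p"],2),np.round(x["rect"]).tolist()) for x in recognise("block","top")][:4],robot.current_time_s())
E
```

```text
True [ 0.46563693 -0.38295137  0.03906923] [ 0.41780597 -0.30099881  4.30874274]
[(0.83, [382.0, 226.0, 21.0, 33.0]), (0.69, [274.0, 268.0, 59.0, 39.0]), (0.57, [136.0, 278.0, 54.0, 60.0])] 13.3833
```

View pics/w3.png

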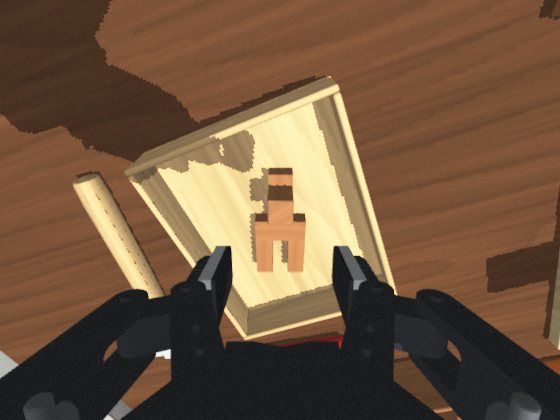

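The block lies flat in the tray, lug up, at about (280,225), with the fingers clear. Next is the press.

```bash
python3 - <<'E'
from h import *
o=ori(2.5,38); z=zax(o); j=np.array([np.cos(np.radians(2.5)),np.sin(np.radians(2.5)),0])
tip=np.array([.651,.032,.160])+.005*j; p=tip-robot.tip_reach*z
q=robot.current_tool_pos(); robot.line_to([q[0],q[1],.26],velocity=.2)
fingers.gripper_to(0)
pre=p-.12*z
print(pre,robot.inverse_kinematics(pre,o),robot.inverse_kinematics(p-[0,0,.045],o))
robot.move_to(pre,o)
print("in",robot.line_to(p,velocity=.1,f_stop=5),robot.current_tool_pos()-p,robot.current_contact_force())
c=robot.line_to(p-[0,0,.03],velocity=.02,f_stop=3)
a=robot.current_tool_pos(); print("touch",c,a-p,robot.current_contact_force(),robot.current_time_s())
save(vision.grab_frame("scene"),'s2.png')
E
```

```text
[0.5717299  0.02853899 0.26795747] [-30.559287    -3.39360041  23.87861684 118.62388768   8.19560852
  26.74456428  80.19065586] [-53.05979808  27.56038182  60.79075637 120.03765063 -80.28007609
  23.2356965  159.54974006]
in False [ 1.20989541e-04 -7.35324851e-05  6.24864326e-04] [0.55552285 1.3069523  0.22823565]Traceback (most recent call last):
  File "<stdin>", line 10, in <module>
station.PlanningError: the arm cannot follow that straight line within its joint ranges
```

```bash
python3 - <<'E'
from h import *
lo=np.array([-154.91,-16.99,-72.82,7.12,-82.49,11.32,-174.64]);hi=np.array([154.91,109.72,74.43,147.25,262.49,116.49,174.64])
res=[]
for lean in(30,33,36):
  for az in(2.5,-12,17):
    for spin in(0,30,-30,60,-60,90,-90):
      Rm=R.from_euler('xyz',ori(az,lean),degrees=True)*R.from_euler('z',spin,degrees=True)
      o=Rm.as_euler('xyz',degrees=True);z=Rm.as_matrix()[:,2]
      qs=[robot.inverse_kinematics(np.array([.655,.032,h])-.017*z-b*z,o) for h,b in((.16,.12),(.16,0),(.14,0),(.11,0))]
      if any(q is None for q in qs): continue
      qs=np.array(qs); m=np.minimum(qs-lo,hi-qs).min(); jump=np.abs(np.diff(qs,axis=0)).max(1)
      res.append((m,lean,az,spin,jump.round(0).tolist()))
for r in sorted(res,key=lambda r:-r[0])[:14]: print(r)
print(robot.current_joint_positions())
E
```

```text
(np.float64(16.80383593457578), 30, 17, 90, [20.0, 3.0, 5.0])
(np.float64(14.51104974825056), 30, 17, 60, [15.0, 3.0, 4.0])
(np.float64(12.508135831212922), 30, 17, 30, [13.0, 3.0, 4.0])
(np.float64(12.48987942717179), 33, 17, 90, [23.0, 3.0, 6.0])
(np.float64(11.66467500353442), 30, -12, -90, [19.0, 3.0, 4.0])
(np.float64(11.240970040473634), 30, 17, 0, [14.0, 3.0, 4.0])
(np.float64(10.834879599032575), 30, -12, 30, [24.0, 3.0, 4.0])
(np.float64(10.823254592351034), 30, 2.5, 90, [31.0, 3.0, 5.0])
(np.float64(10.766443831268749), 30, -12, -60, [25.0, 3.0, 4.0])
(np.float64(10.669337818375585), 30, 17, -30, [14.0, 3.0, 4.0])
(np.float64(10.635377317670645), 30, 2.5, 60, [25.0, 3.0, 5.0])
(np.float64(10.386522550876162), 30, -12, 0, [26.0, 3.0, 4.0])
(np.float64(10.377329862509335), 30, -12, -30, [30.0, 3.0, 4.0])
(np.float64(9.866376958350504), 33, 17, 60, [16.0, 3.0, 5.0])
[-22.11045251  13.24757144  19.49946489 116.53073234 -13.66131262
  13.19899991 100.12913852]
```

```bash
python3 - <<'E'
from h import *
o0=ori(2.5,38); q=robot.current_tool_pos(); robot.line_to(q-.12*zax(o0),velocity=.15)
j=np.array([np.cos(np.radians(2.5)),np.sin(np.radians(2.5)),0])
for lean in(34,32):
    o=ori(17,lean); z=zax(o)
    p=np.array([.651,.032,.147])-.002*j-robot.tip_reach*z
    try:
        robot.move_to(p-.11*z,o)
        print(lean,"in",robot.line_to(p,velocity=.08,f_stop=5),robot.current_tool_pos()-p,robot.current_contact_force())
        c=robot.line_to(p-[0,0,.022],velocity=.02,f_stop=3)
        break
    except robot.PlanningError as e: print(lean,e)
a=robot.current_tool_pos(); print("touch",c,a-p,robot.current_contact_force(),robot.current_time_s(),robot.current_joint_positions())
save(vision.grab_frame("scene"),'s2.png')
E
```

```text
34 in False [ 0.00015579 -0.00016099  0.00057316] [ 0.17675931 -0.64441837  0.58372329]
touch True [ 0.00022512  0.00012671 -0.00742156] [-2.46973338 -0.29433717  4.58809603] 21.325 [-25.9695373   17.55969587  32.88078649 114.04789821 -50.8811098
  26.72381708 151.45560588]
```

```bash
python3 - <<'E'
from h import *
o=ori(17,34); z=zax(o); a=robot.current_tool_pos()
F=robot.current_contact_force
for dz,fs in((.017,25),(.026,20)):
    c=robot.line_to(a-[0,0,dz],velocity=.02,f_stop=fs)
    print(c,robot.current_tool_pos()-a,F())
robot.pause(.7); print(F(),robot.current_tool_pos()-a)
save(vision.grab_frame("scene"),'s2.png')
E
```

```text
False [ 1.30722580e-04  3.10548226e-05 -1.57065679e-02] [-6.95613951 -0.73096109  9.90732727]
True [ 1.66799375e-04 -3.34450165e-05 -1.91829212e-02] [-8.91471741 -1.38608785 12.83362311]
[-9.63292311 -1.2797012  11.06312374] [ 1.44706274e-04 -3.45678163e-05 -1.88160432e-02]
```

```bash
python3 - <<'E'
from h import *
a=robot.current_tool_pos(); F=robot.current_contact_force
for i in range(4):
    c=robot.line_to(a-[0,0,.0015*(i+1)],velocity=.01,f_stop=15); robot.pause(.15)
    f=F(); print(c,robot.current_tool_pos()-a,f)
    if c or f[2]>22: break
robot.pause(.6); print(F(),robot.current_time_s())
save(vision.grab_frame("scene")[170:310,170:330],'s3.png')
E
```

```text
False [-3.75145503e-05 -2.29893766e-05 -1.12075627e-04] [-8.09266056 -0.30197411 11.99856291]
False [ 1.63730666e-05 -2.67573296e-06 -8.38099326e-04] [-11.98566505  -1.15170435  16.58849296]
True [-5.14489938e-05 -9.48060068e-05  8.45404635e-06] [-9.15726075 -1.31944652 12.15888114]
[-9.22136496 -0.62997969 11.72167634] 25.2417
```

```bash
python3 - <<'E'
from h import *
a=robot.current_tool_pos(); F=robot.current_contact_force
for d in(.002,.003,.004):
    c=robot.line_to(a-[0,0,d],velocity=.01,f_stop=30); robot.pause(.2)
    f=F(); print(c,robot.current_tool_pos()-a,f)
    if c or f[2]>20: break
robot.pause(.5); print(F(),robot.current_tool_pos()-a)
s=cv2.resize(vision.grab_frame("scene")[170:310,170:330],None,fx=4,fy=4,interpolation=cv2.INTER_CUBIC); save(s,'s4.png')
print(robot.current_time_s())
E
```

```text
False [-2.41842463e-06  1.04329332e-05 -5.68756722e-04] [-8.16943318 -0.31347254 11.68707132]
False [ 6.07247064e-05 -3.00551119e-05 -8.85121878e-04] [-11.92648378  -0.73966542  16.28649266]
False [ 1.32244818e-04  1.46212233e-05 -9.93903092e-04] [-16.09123679  -1.92619265  22.06086001]
[-16.90242185  -2.3159901   21.6269967 ] [ 1.19921707e-04 -1.27513331e-05 -9.83970070e-04]
27.1917
```

View pics/s4.png

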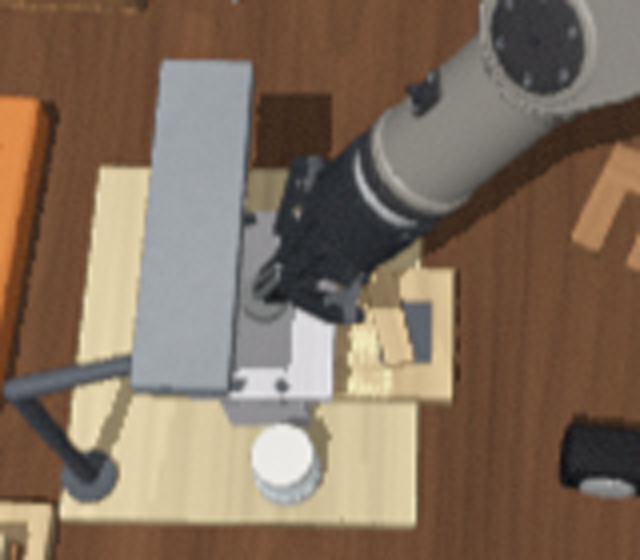

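The fingertips are on the knob at about (265,295), clear of the lamp. The force rises 6 N with almost no further travel, so the punch is on its stop. I'll release, retreat and hand in.

```bash
python3 - <<'E'
from h import *
o=ori(17,34); z=zax(o); a=robot.current_tool_pos()
robot.line_to(a+[0,0,.027],velocity=.04)
robot.line_to(a+[0,0,.027]-.14*z,velocity=.12); robot.pause(.5)
print(robot.current_contact_force(),robot.current_time_s())
vision.grab_frame("top"); print([(round(x["p"],2),np.round(x["rect"]).tolist()) for x in recognise("block","top")][:3])
print(workorder.close_job())
E
```

```text
[ 0.1282978  -0.40991674  0.19425062] 29.9083
[(0.98, [137.0, 278.0, 52.0, 57.0]), (0.65, [284.0, 275.0, 42.0, 38.0]), (0.56, [379.0, 233.0, 27.0, 42.0])]
the job is handed in; nothing more can be done
None
```

I drew out the stop block and laid it flat in the tray, lug up; then I pressed the knob to its stop, held it, released it and handed in the job at about 30 s; no verdict came back, and I did not check the punch's return by camera.

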